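# Slide the battery pack into its charging bay and start the charge

### The arm

A 7-joint arm with a two-finger parallel gripper is mounted at the origin on a cart in front of the work surface, level with it; the furniture and walls round the work are solid. World frame = base frame: x ahead of the robot, y to its left, z up, the work surface at z = 0. Lengths are in m, angles in rad, forces in N, time in s.
With the tool pointing down it reaches from about 0.4 to 0.85 m from the base axis. Payload 4.4 kg.
Tool frame: the origin (TCP) lies at the very end of the fingers, on their centre line; the grasp point (between the pads) lies 19 mm behind it; z points along the fingers, y is the line along which they close (so a half turn about z gives the same grasp; the last joint's range is limited). The gripper opens to 94 mm and grips with 3 to 60 N. Pads are 16 mm wide; open, the fingers measure 119 mm over their backs; the gripper's body (75 mm by 177 mm) begins 78 mm behind the grasp point.
Start: joints at [1.179, 0.628, 0.038, 1.517, -0.027, 0.996, -0.02], TCP at [0.208, -0.616, 0.176] pointing down, gripper open.
Joint ranges: [-3.06, 3.06], [-0.37, 2.12], [-1.25, 1.32], [0.18, 2.47], [-1.1, 4.24], [0.23, 1.98], [-2.94, 2.94]. Speed limits (rad/s): [2.57, 2.57, 3.14, 3.14, 3.14, 3.14, 3.14].

### API

Orientations are given as a rotation vector (axis times angle).
In Python, from plant import get_state, snapshot, finish_job gives the robot as it stands.
- The arm moves only by the tool carry_out, never from a script. Its argument "motion" is a list of rows, each a list of 4 numbers: the shift along the tool's x, y, z in units of 30 cm (1.0 is 30 cm), then the turn about the tool's z in units of pi rad (1.0 is pi rad). In form: [[dx, dy, dz, turn], ...]. A call has 1 to 10 rows; each row is the pose to reach, as a shift and turn from the pose commanded when the call began, along the tool's axes at that moment, turning the shorter way round; what a row does not reach only later rows make up. A row lasts 1/8 s, in which the tool goes at most 62.5 mm and 10.7 degrees, less where a joint would pass 70% of its speed; a pose out of reach is approached as far as the arm can. A call with a number of a shift or a turn outside -1 to 1 is refused whole. A call with a gripper value outside its range is refused whole. "grip" is the finger opening in mm, from 0 to 94, set as the call begins (left out, the last holds). The fingers move at their own pace and stop on an object; "newtons" is the grip in N (left out, the last holds). Time passes only in rows, so rows that repeat a pose let the fingers close. It gives the time, the measured TCP pose, the force, the opening and the grip force at its end, in the units of the state.
- get_state(): the state, without advancing time (a new reading comes with each control period).
- snapshot(name): name is "side" or "top"; returns a dict with "image" (420x560x3 uint8, blue, green, red), "mtx" (3x3 intrinsics, pixels), "R" (3x3) and "t" (3): a world point X has camera coordinates R X + t. Camera axes: x right, y down, z forward; pixel columns grow to the right and rows downward; lengths in m; the calibration is good to about 2 mm. A picture is of the moment at which its call begins. There is no depth.
- finish_job(): hands the job in; it is judged then, once.
The state is a dict: "clock": time; "q": joint angles; "dq": joint speeds; "tau": joint torques, N m; "eef_pos": TCP position; "eef_rot": TCP orientation; "force": force on the tool from outside, world axes, zero at the start; "wrist_torque": the same for the moment, N m; "grip_width": finger opening in m; "gripper_force": force on a finger pad.
Only numpy, scipy, OpenCV 4.12 (cv2) and the standard library are available. Lean on these libraries where they do the work, as an engineer would, in place of code of your own. Each camera call takes 0.05 s, during which the arm holds its last target. There are 200 camera calls.

### The job

Put the battery pack on charge without gripping or lifting it: push it low, near its base, so that it slides flat over the bench without rocking, into the charging bay until it is fully home against the rubber buffers. Then push the keeper bar with the red post round until it is shut across the front of the pack, and last press the green start button all the way down and let go. Leave the caliper, the bearing cradle and the elbow fitting where they lie and finish with the hand clear.

Things in the scene. Friction and masses are not known exactly. Their poses are not given: they have to be found in the camera images.
- battery: battery pack: loose upright black box, grey lid, 65 (its x) x 151 (y) x 94 mm high (99 over the orange strap), 1.4 to 2.0 kg; friction on the bench 0.5 to 0.7, so a push higher than about 45 mm above the bench may tip it. Origin: centre of the underside, z up. The +x face (brass contact strips) goes into the bay first; push on the flat -x face, towards the robot
- dock: charging bay fixed to the bench: two steel cheeks 160 mm apart inside, 66 mm high, a blue charger housing 110 mm high behind, a grey console 62 mm high at its right. x runs into the bay (the mouth faces the robot, -x), y to its left, z up. Origin: the point on the bench where the pack's origin is when the pack is fully home, square with the bay and touching both rubber buffers
- mouth (a point): middle of the bay's mouth on the bench, 98 mm ahead (-x) of the bay's origin: here two low flared guides with slick white plastic facings, 28 mm high, begin, 220 mm apart; they narrow straight to a throat 157 mm wide, 30 mm ahead of the bay's origin
- contacts (a joint): grey block with the sprung charging contacts between the buffers, 21 to 47 mm above the bench: 0 = out, standing 8 mm ahead of the buffers, 0.008 m = pressed in by a pack that is fully home; pushes back with 1 to 3 N, less than the friction that holds the pack
- keeper (a joint): keeper, a steel bar 108 mm long, 6 mm thick, 34 to 56 mm above the bench, on an upright hinge at the bay's left front corner. 0 = shut: along the bay's -y, 5 mm ahead of a pack that is home. Opens clockwise seen from above (1.57: along the bay's -x); starts at 2.1 to 2.6, out to the left. Stays where it is left (about 1 N at the post moves it); only shuts if the pack is home
- keeper_hinge (a point): the keeper's hinge axis, 34 mm above the bench; at x = -40.5 mm, y = +94 mm in the bay's frame
- keeper_post (a point): the keeper's red finger post: upright round post 13 mm in diameter, standing on the bar 95 mm from the hinge, its axis 6 mm off the bar's middle plane, on the side away from the pack when shut; this point lies on its axis at the foot, 56 mm above the bench; the post's top is 90 mm above the bench
- start_button (a joint): green start button, 0 = up, 0.006 m = fully down; springs back up, fully down takes 5 N
- start_button_top (a point): centre of the top of the green start button, 32 mm in diameter, facing up, on the grey console at the right of the bay
- caliper: steel caliper, 63x232x13 mm, lying on the bench at the left, to be left alone; origin: centre of its underside
- cradle: grey metal bearing cradle half, 88x80x22 mm, lying at the left, to be left alone; origin: centre of its underside
- elbow_fitting: black pipe elbow with two yellow-zinc nuts, 63x82x44 mm, lying at the right near the bench's front edge, to be left alone; origin: centre of its underside

How it is judged:
By the outcome, as a careful person would: the job done as asked, in the order asked, and still so for the second after the job is handed in, with the robot touching nothing.
It also fails if it takes over 72 s, if anything falls off the work surface, if the arm or the gripper's body presses on something with over 40 N, if the wrist force passes 120 N, or if a joint passes its speed limit or range.

## Working session

There is one attempt and no reset: what is moved stays moved. The work goes in short steps, Python scripts to look and compute and a tool call to move; the robot and the scene stay as the last step left them, time stands still between calls to the robot, and variables do not carry over. Pictures are saved under pics/ and viewed, at most 10 in all, crops included, and the job is handed in when it is done.

Besides the shell and the picture viewer there is one more tool, called after "Call:" as name(argument=value, ...), one argument or row to a line, values as JSON. carry_out: Moves the arm, as the interface text tells. Its arguments: {"type":"object","properties":{"motion":{"type":"array","items":{"type":"array","items":{"type":"number","minimum":-1,"maximum":1}}},"grip":{"type":"number"},"newtons":{"type":"number"}},"required":["motion"]}

```bash
mkdir -p pics; ls; python3 - <<'E'
from plant import *
import cv2,numpy as np
s=get_state();print({k:np.round(v,3) for k,v in s.items()})
for n in("top","side"):
    d=snapshot(n);cv2.imwrite(f"pics/{n}0.png",d["image"]);np.savez(f"{n}.npz",**{k:d[k] for k in("mtx","R","t","image")})
    print(n,-np.array(d["R"]).T@d["t"],d["R"],d["mtx"])
E
```

```text
pics
{'clock': np.float64(0.0), 'q': array([ 1.179,  0.629,  0.038,  1.518, -0.027,  0.996, -0.02 ]), 'dq': array([ 0., -0.,  0.,  0.,  0.,  0., -0.]), 'tau': array([-0.0000e+00, -5.4972e+01,  1.1430e+00, -1.8663e+01, -5.2000e-02,
        2.4000e-02,  0.0000e+00]), 'eef_pos': array([ 0.208, -0.615,  0.175]), 'eef_rot': array([-3.098e+00, -5.090e-01,  1.000e-03]), 'force': array([ 0.355, -0.089,  0.486]), 'wrist_torque': array([ 0.028,  0.06 , -0.001]), 'gripper_force': np.float64(0.0), 'grip_width': np.float64(0.094)}
top [0.38266731 0.12347193 1.09816023] [[ 0.0293978  -0.99937004  0.01988219]
 [-0.99108761 -0.0317281  -0.12937803]
 [ 0.12992735 -0.01590156 -0.991396  ]] [[394.32718251   0.         279.85942432]
 [  0.         394.32718251 207.03151083]
 [  0.           0.           1.        ]]
side [ 0.47542155 -0.74774724  0.4690295 ] [[ 0.99788927 -0.05984621 -0.02520784]
 [-0.04775632 -0.4132696  -0.90935558]
 [ 0.04400385  0.90864001 -0.41525533]] [[385.25762769   0.         283.6150905 ]
 [  0.         385.25762769 213.61421786]
 [  0.           0.           1.        ]]
```

View pics/top0.png

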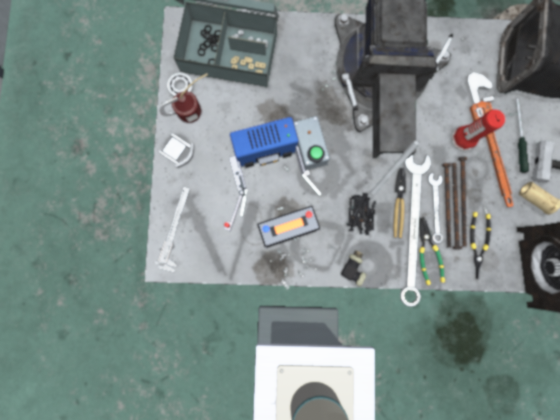

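View pics/side0.png

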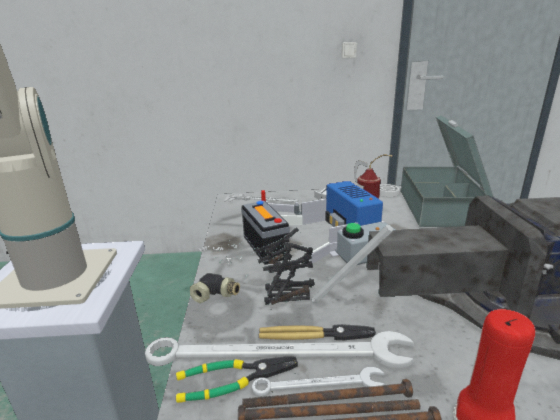

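Top view: pack at about (288,226), blue charger housing (265,140), green button (316,153), red post (228,226). Side view: pack at about (265,228), post (263,195), button (353,230). I'll measure next.

```bash
cat > h.py <<'E'
import numpy as np,cv2
def load(n): return dict(np.load(n+".npz"))
def onplane(d,uv,z):
    c=-d["R"].T@d["t"]; r=d["R"].T@np.linalg.inv(d["mtx"])@np.array([uv[0],uv[1],1.0])
    return c+r*(z-c[2])/r[2]
def proj(d,X):
    p=d["mtx"]@(d["R"]@np.asarray(X,float)+d["t"]); return p[:2]/p[2]
def tri(ds,uvs):
    A=[];b=[]
    for d,uv in zip(ds,uvs):
        c=-d["R"].T@d["t"]; r=d["R"].T@np.linalg.inv(d["mtx"])@np.array([*uv,1.0]);r/=np.linalg.norm(r)
        P=np.eye(3)-np.outer(r,r);A.append(P);b.append(P@c)
    return np.linalg.lstsq(np.vstack(A),np.hstack(b),rcond=None)[0]
R=dict(orange=((8,130,120),(22,255,255)),green=((50,120,80),(80,255,255)),red=((0,150,110),(6,255,255)),blue=((105,150,60),(125,255,255)))
def blobs(d,col,roi):
    u0,v0,u1,v1=roi;m=np.zeros((420,560),np.uint8)
    m[v0:v1,u0:u1]=cv2.inRange(cv2.cvtColor(d["image"],cv2.COLOR_BGR2HSV),*map(np.array,R[col]))[v0:v1,u0:u1]
    cs,_=cv2.findContours(m,cv2.RETR_EXTERNAL,cv2.CHAIN_APPROX_NONE)
    return sorted([c for c in cs if cv2.contourArea(c)>3],key=cv2.contourArea,reverse=True)
def cen(c): M=cv2.moments(c);return np.array([M["m10"],M["m01"]])/M["m00"]
E
python3 - <<'E'
from h import *
T,S=load("top"),load("side");np.set_printoptions(precision=4,suppress=True)
for n,d,roi in(("top",T,(140,100,350,290)),("side",S,(200,170,400,300))):
    for c in R:
        for b in blobs(d,c,roi)[:4]:
            print(n,c,cv2.contourArea(b),cen(b),cv2.minAreaRect(b))
t=T["image"][110:280,150:350];cv2.imwrite("pics/c1.png",cv2.resize(t,None,fx=3.9,fy=3.5,interpolation=cv2.INTER_CUBIC))
E
```

```text
top green 25.5 [315.1634 149.4837] ((315.25, 150.25001525878906), (6.9570112228393555, 10.435516357421875), 71.56504821777344)
top blue 1754.5 [264.3338 139.7859] ((264.6558837890625, 140.81539916992188), (31.997028350830078, 62.18290710449219), 75.00492095947266)
side orange 89.5 [262.8473 211.8454] ((263.2500305175781, 211.7500457763672), (18.384777069091797, 6.363961219787598), 45.0)
side green 104.0 [352.976 227.766] ((353.0, 227.5), (9.0, 14.0), 90.0)
side red 16.0 [263. 195.] ((263.0, 195.0), (8.0, 2.0), 90.0)
side red 13.5 [277.1728 220.1852] ((277.0, 220.5), (3.0, 6.0), 90.0)
side blue 1595.5 [353.3561 203.0056] ((354.0, 203.0), (42.0, 54.0), 90.0)
side blue 11.0 [259.5 202.5] ((259.5, 202.5), (3.0, 5.0), 90.0)
```

View pics/c1.png

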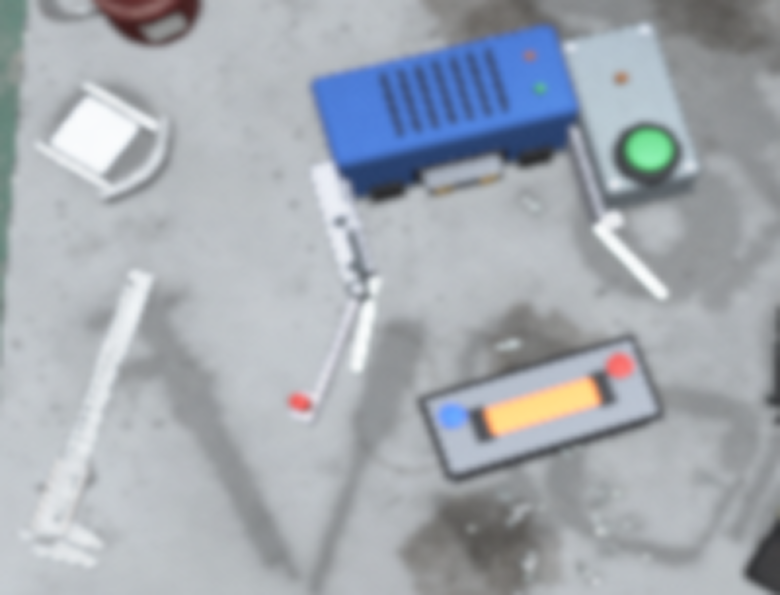

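The crop shows the lid's corners, the housing top, both guide ends, the keeper with its red post at crop (300,402), and the button at (648,148). I'll cast these onto their known heights.

```bash
cat > m.py <<'E'
from h import *
np.set_printoptions(precision=4,suppress=True)
T,S=load("top"),load("side")
def cp(u,v,z): return onplane(T,((u+.5)/3.9-.5+150,(v+.5)/3.5-.5+110),z)
lid=np.array([cp(*p,.094) for p in((418,400),(633,337),(664,412),(452,480))])
print("lid c",lid.mean(0),"sides",[np.linalg.norm(lid[i]-lid[i-1]) for i in range(4)])
y=lid[0]-lid[1]+lid[3]-lid[2];print("yaw",np.degrees(np.arctan2(-y[0],y[1])))
bl=np.array([cp(*p,.110) for p in((313,80),(553,25),(582,116),(342,165))])
print("blue",bl,"sides",[np.linalg.norm(bl[i]-bl[i-1]) for i in range(4)])
y=bl[0]-bl[1]+bl[3]-bl[2];print("yaw",np.degrees(np.arctan2(-y[0],y[1])))
gr=cp(663,294,.028);gl=cp(357,368,.028);print("guides",gl,gr,np.linalg.norm(gl-gr),"mouth",(gl+gr)/2,np.degrees(np.arctan2(*(-1,1)*(gl-gr)[:2])))
tr=cp(600,225,.028);tl=cp(375,282,.028);print("throat",tl,tr,np.linalg.norm(tl-tr),(tl+tr)/2)
print("hinge",cp(366,292,.056))
pt=cp(298,400,.09);print("post",pt,proj(S,pt))
bt=[cp(648,148,z) for z in(.062,.075,.085)];print("button",bt)
print(tri([T,S],[proj(T,bt[0]),cen(blobs(S,"green",(200,170,400,300))[0])]))
print("post tri",tri([T,S],[proj(T,pt),(263,193)]))
print("contact block", cp(460,170,.047),"buf",cp(388,190,.03),cp(535,155,.03))
print("caliper", cp(140,280,.0), cp(70,560,0),"cradle",cp(105,140,.022))
E
python3 m.py
```

```text
lid c [0.4664 0.0835 0.094 ] sides [np.float64(0.06224483159096961), np.float64(0.14891218746689164), np.float64(0.05865170627822341), np.float64(0.14724817075245997)]
yaw 20.6471304541679
blue [[0.7022 0.2425 0.11  ]
 [0.7503 0.0845 0.11  ]
 [0.6812 0.0634 0.11  ]
 [0.6386 0.2205 0.11  ]] sides [np.float64(0.06733712045608727), np.float64(0.1651614515227562), np.float64(0.07226600975730778), np.float64(0.16273605821559717)]
yaw 16.049736838350917
guides [0.4982 0.2111 0.028 ] [ 0.5636 -0.0021  0.028 ] 0.22302032545649417 mouth [0.5309 0.1045 0.028 ] 17.043684072731793
throat [0.5665 0.2013 0.028 ] [0.6175 0.0436 0.028 ] 0.1657196580038942 [0.592  0.1224 0.028 ]
hinge [0.5538 0.2051 0.056 ]
post [0.4668 0.2436 0.09  ] [262.3622 190.079 ]
button [array([0.6718, 0.0141, 0.062 ]), array([0.6682, 0.0155, 0.075 ]), array([0.6654, 0.0166, 0.085 ])]
[0.6675 0.0157 0.0771]
post tri [0.4679 0.2447 0.0809]
contact block [0.6538 0.1441 0.047 ] buf [0.6402 0.1949 0.03  ] [0.6722 0.0914 0.03  ]
caliper [0.5674 0.3725 0.    ] [0.344 0.408 0.   ] cradle [0.6759 0.3992 0.022 ]
```

```bash
cat > mv.py <<'E'
import sys,numpy as np
from plant import get_state
from scipy.spatial.transform import Rotation as Ro
D0=np.array([.6235,.1325]);DY=np.radians(16.8)
def d2w(x,y): c,s=np.cos(DY),np.sin(DY); return D0+[c*x-s*y,s*x+c*y]
def w2d(p): c,s=np.cos(DY),np.sin(DY); v=np.asarray(p)[:2]-D0; return np.array([c*v[0]+s*v[1],-s*v[0]+c*v[1]])
def row(xyz,yaw=None,s=None):
    s=s or get_state();M=Ro.from_rotvec(s["eef_rot"]).as_matrix()
    d=M.T@(np.asarray(xyz)-s["eef_pos"])/.3
    cur=np.arctan2(M[1,0],M[0,0]); t=0
    if yaw is not None:
        t=((cur-yaw)+np.pi/2)%np.pi-np.pi/2   # tool z down: +turn lowers world yaw; half turn equal
    return np.round([*d,t/np.pi],4).tolist(),round(np.degrees(cur),2)
E
python3 - <<'E'
from mv import *
np.set_printoptions(precision=4,suppress=True)
s=get_state();print(Ro.from_rotvec(s["eef_rot"]).as_matrix())
y=np.radians(19.5)
print(row([.45,-.25,.176],y),row([.412,.063,.176],y))
print("pack in dock",w2d([.4664,.0835]),"btn",w2d([.6675,.0157]),"post",w2d([.468,.2445]))
E
```

```text
[[ 0.9474  0.32   -0.0006]
 [ 0.32   -0.9474  0.0016]
 [-0.     -0.0017 -1.    ]]
([1.1543, -0.895, -0.002, -0.0046], np.float64(18.67)) ([1.3682, -1.924, -0.0003, -0.0046], np.float64(18.67))
pack in dock [-0.1646 -0.0015] btn [ 0.0084 -0.1245] post [-0.1165  0.1522]
```

Call:
carry_out(
  motion=[
    [0.95,-0.95,0,0],
    [0.95,-0.95,0,0],
    [0.95,-0.95,0,0],
    [0.95,-0.95,0,0],
    [0.95,-0.95,0,0],
    [0.95,-0.95,0,0],
    [0.95,-0.95,0,0],
    [0.95,-0.95,0,0],
    [0.95,-0.95,0,0],
    [0.95,-0.95,0,0],
  ],
  grip=94,
)

```text
clock: 1.35
eef_pos: [0.3861, -0.256, 0.1757]
eef_rot: [3.1, 0.505, -0.001]
force: [0.1, -0.3, 0.5]
grip_width: 0.0937
gripper_force: 0.0
```

```bash
python3 -c "
from mv import *
s=get_state();print(s['eef_pos'],s['clock'],row([.410,.063,.13],np.radians(19.5)))"
```

```text
[ 0.38606005 -0.25602639  0.17569326] 1.35 ([0.4133, -0.9831, 0.1518, -0.0055], np.float64(18.51))
```

Call:
carry_out(
  motion=[
    [0.41,-0.98,0.0,-0.005],
    [0.41,-0.98,0.0,-0.005],
    [0.41,-0.98,0.0,-0.005],
    [0.41,-0.98,0.0,-0.005],
    [0.41,-0.98,0.0,-0.005],
    [0.41,-0.98,0.0,-0.005],
    [0.41,-0.98,0.15,-0.005],
    [0.41,-0.98,0.15,-0.005],
    [0.41,-0.98,0.15,-0.005],
  ],
)

```text
clock: 2.48
eef_pos: [0.4098, 0.0621, 0.1314]
eef_rot: [3.096, 0.53, 0.0]
force: [0.7, -0.5, 0.2]
grip_width: 0.0937
gripper_force: 0.0
```

```bash
python3 - <<'E'
from mv import *
from plant import snapshot
import cv2
s=get_state();print(s['eef_pos'],s['clock'],row([.410,.063,.013],np.radians(19.5)))
d=snapshot("top");e=snapshot("side")
a=cv2.resize(d["image"][100:290,150:350],(400,380));b=cv2.resize(e["image"][170:290,190:400],(400,229))
b=cv2.copyMakeBorder(b,0,151,0,0,cv2.BORDER_CONSTANT)
cv2.imwrite("pics/p2.png",np.hstack([a,b]))
E
```

```text
[0.40982655 0.06209474 0.1314498 ] 2.475 ([0.0015, -0.0028, 0.3948, -0.0004], np.float64(19.42))
```

View pics/p2.png

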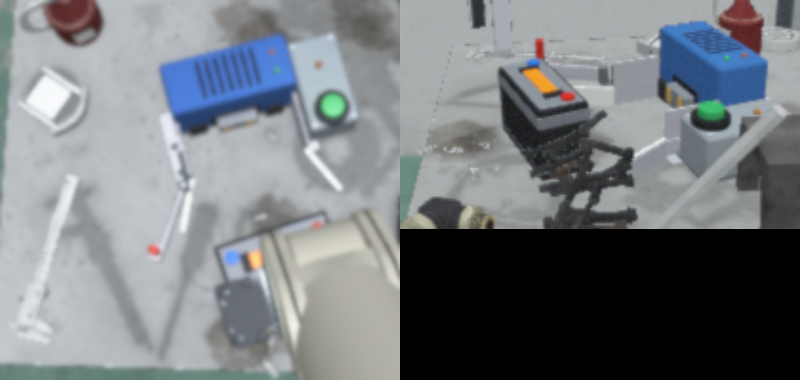

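The hand sits behind the pack with the fingers clear of its rear face (blue/orange lid at (232,257)/(252,260) in the left half). Now I'll descend.

Call:
carry_out(
  motion=[
    [0,0,0.1,0],
    [0,0,0.2,0],
    [0,0,0.28,0],
    [0,0,0.34,0],
    [0,0,0.38,0],
    [0,0,0.395,0],
    [0,0,0.395,0],
  ],
)

```text
clock: 3.45
eef_pos: [0.4097, 0.0633, 0.0126]
eef_rot: [-3.096, -0.534, -0.001]
force: [-0.3, 1.0, -0.1]
grip_width: 0.0942
gripper_force: 0.0
```

Call:
carry_out(
  motion=[
    [0.015,0,0,0],
    [0.03,0,0,0],
    [0.04,0,0,0],
    [0.05,0,0,0],
    [0.06,0,0,0],
    [0.07,0,0,0],
  ],
)

```text
clock: 4.2
eef_pos: [0.4257, 0.0692, 0.012]
eef_rot: [3.094, 0.535, -0.01]
force: [-7.3, -2.3, 5.4]
grip_width: 0.094
gripper_force: 4.0
```

Call:
carry_out(
  motion=[
    [0.09,0.001,0,0.001],
    [0.11,0.002,0,0.003],
    [0.13,0.003,0,0.005],
    [0.15,0.004,0,0.007],
    [0.17,0.005,0,0.009],
    [0.19,0.006,0,0.011],
    [0.21,0.007,0,0.013],
    [0.23,0.008,0,0.015],
    [0.24,0.008,0,0.015],
    [0.24,0.008,0,0.015],
  ],
)

```text
clock: 5.45
eef_pos: [0.4914, 0.0904, 0.0108]
eef_rot: [3.106, 0.46, -0.019]
force: [-6.3, -1.2, -2.9]
grip_width: 0.0939
gripper_force: 3.5
```

```bash
python3 - <<'E'
from mv import *
from plant import snapshot
import cv2
s=get_state();print(s['eef_pos'],s['clock'],w2d(s['eef_pos']),row([*d2w(-.0425,0),.0125],DY))
d=snapshot("top");e=snapshot("side")
a=cv2.resize(d["image"][100:250,200:350],(500,500),interpolation=cv2.INTER_CUBIC);b=cv2.resize(e["image"][170:270,230:400],(300,176))
b=cv2.copyMakeBorder(b,0,324,0,0,cv2.BORDER_CONSTANT)
cv2.imwrite("pics/p3.png",np.hstack([a,b]))
E
```

```text
[0.49142877 0.0903947  0.01079609] 5.45 [-0.13860414 -0.00213543] ([0.3203, -0.0068, -0.0095, 0.0003], np.float64(16.85))
```

View pics/p3.png

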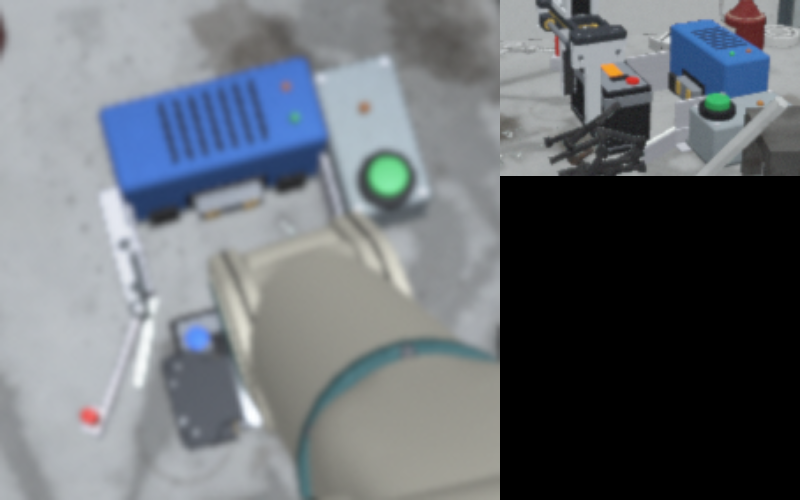

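The pack is straight and central, just at the guides; lid corner at (190,335) and post at (90,415). I'll continue.

Call:
carry_out(
  motion=[
    [0.02,0,-0.004,0],
    [0.04,0,-0.004,0],
    [0.06,-0.001,-0.004,0],
    [0.08,-0.001,-0.004,0],
    [0.1,-0.002,-0.004,0],
    [0.12,-0.002,-0.004,0],
    [0.14,-0.003,-0.004,0],
    [0.16,-0.003,-0.004,0],
    [0.17,-0.003,-0.004,0],
  ],
)

```text
clock: 6.68
eef_pos: [0.5396, 0.1057, 0.0115]
eef_rot: [3.106, 0.46, -0.021]
force: [-9.0, -3.3, -2.2]
grip_width: 0.0943
gripper_force: 4.2
```

```bash
python3 - <<'E'
from mv import *
s=get_state();print(s['eef_pos'],s['clock'],w2d(s['eef_pos']),row([*d2w(-.0425,0),.012],DY),s['force'],s['wrist_torque'])
E
```

```text
[0.53957395 0.10569824 0.01147627] 6.675 [-0.0880906  -0.00140055] ([0.1519, -0.0046, -0.0038, 0.0002], np.float64(16.84)) [-8.95833612 -3.27896979 -2.18188352] [-0.55085396  1.94408528  0.02320019]
```

Smooth, with steady friction force. I'll go on in smaller steps toward home.

Call:
carry_out(
  motion=[
    [0.02,0,0,0],
    [0.035,0,0,0],
    [0.05,0,0,0],
    [0.065,-0.001,0,0],
    [0.08,-0.001,0,0],
    [0.095,-0.001,0,0],
    [0.11,-0.002,0,0],
    [0.12,-0.002,0,0],
  ],
)

```text
clock: 7.68
eef_pos: [0.5736, 0.1166, 0.0112]
eef_rot: [3.106, 0.46, -0.021]
force: [-7.7, -3.0, -2.0]
grip_width: 0.0938
gripper_force: 4.2
```

```bash
python3 - <<'E'
from mv import *
s=get_state();print(s['eef_pos'],s['clock'],w2d(s['eef_pos']),row([*d2w(-.0425,0),.012],DY),s['force'],s['wrist_torque'])
E
```

```text
[0.57364913 0.11658654 0.01121528] 7.675 [-0.05232271 -0.00082578] ([0.0327, -0.0027, -0.0031, 0.0002], np.float64(16.84)) [-7.69580452 -3.04976723 -2.00899117] [-0.53775489  2.00761686  0.07554191]
```

Call:
carry_out(
  motion=[
    [0.007,0,0,0],
    [0.014,0,0,0],
    [0.021,0,0,0],
    [0.028,0,0,0],
    [0.028,0,0,0],
  ],
)

```text
clock: 8.3
eef_pos: [0.5793, 0.1183, 0.011]
eef_rot: [3.105, 0.46, -0.028]
force: [-10.7, -4.1, 0.9]
grip_width: 0.0942
gripper_force: 6.1
```

Call:
carry_out(
  motion=[
    [0.005,0,0,0],
    [0.01,0,0,0],
    [0.01,0,0,0],
  ],
)

```text
clock: 8.68
eef_pos: [0.5809, 0.1187, 0.0112]
eef_rot: [3.104, 0.46, -0.032]
force: [-13.1, -3.5, 4.8]
grip_width: 0.0941
gripper_force: 7.7
```

Call:
carry_out(
  motion=[
    [0.005,0,0,0],
    [0.01,0,0,0],
    [0.01,0,0,0],
  ],
)

```text
clock: 9.05
eef_pos: [0.5808, 0.1186, 0.0114]
eef_rot: [3.103, 0.46, -0.04]
force: [-21.5, -6.4, 12.7]
grip_width: 0.094
gripper_force: 11.1
```

Call:
carry_out(
  motion=[
    [0.005,0,0,0],
    [0.008,0,0,0],
    [0.008,0,0,0],
  ],
)

```text
clock: 9.43
eef_pos: [0.5805, 0.1185, 0.0114]
eef_rot: [3.102, 0.46, -0.048]
force: [-26.1, -7.8, 17.4]
grip_width: 0.0942
gripper_force: 13.8
```

Call:
carry_out(
  motion=[
    [-0.01,0,0,0],
    [-0.04,0,0,0],
    [-0.1,0,0,0],
    [-0.17,0,0,0],
    [-0.25,0,0,0],
    [-0.25,0,-0.15,0],
    [-0.25,0,-0.35,0],
    [-0.4,0,-0.5,0],
    [-0.55,0,-0.5,0],
    [-0.55,0,-0.5,0],
  ],
)

```text
clock: 10.68
eef_pos: [0.4357, 0.0747, 0.1641]
eef_rot: [3.107, 0.459, -0.002]
force: [0.5, 0.2, 0.1]
grip_width: 0.0938
gripper_force: 0.0
```

```bash
python3 - <<'E'
from mv import *
from plant import snapshot
import cv2
s=get_state();print(s['eef_pos'],s['clock'],w2d(s['eef_pos']))
for n in("top","side"):
    d=snapshot(n);np.savez(n+".npz",**{k:d[k] for k in("mtx","R","t","image")})
    if n=="top": cv2.imwrite("pics/p4.png",cv2.resize(d["image"][110:260,200:350],(600,600),interpolation=cv2.INTER_CUBIC))
E
```

```text
[0.43566741 0.07470134 0.16406222] 10.675 [-0.19652145 -0.00104219]
```

View pics/p4.png

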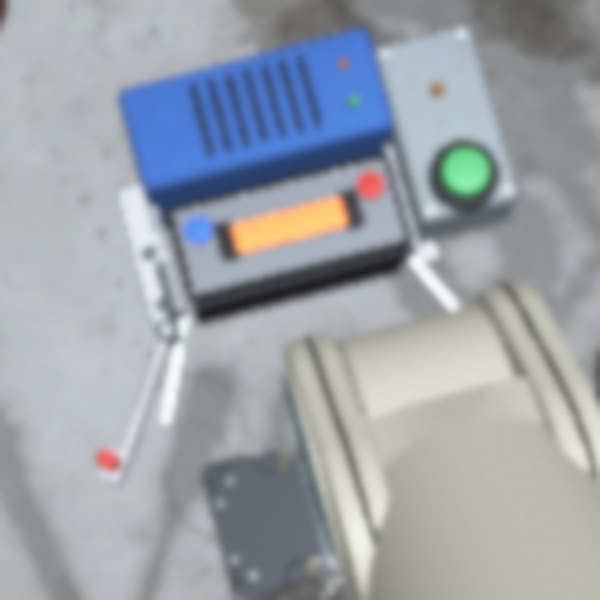

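The pack sits square in the bay (lid corners near (168,210), (385,155), (412,238), (195,300) in the crop); the post is at (107,460). I'll check these numerically.

```bash
cat >> mv.py <<'E'
def kpost(th): return np.array([-.0405,.094])+.095*np.array([-np.sin(th),-np.cos(th)])+.006*np.array([-np.cos(th),np.sin(th)])
def push(th,a=.010,b=.0125):
    n=np.array([-np.cos(th),np.sin(th)]); return kpost(th)+.0065*n+np.clip(1.5*n,-1,1)*[a,b]
E
python3 - <<'E'
from h import *
from mv import *
from plant import snapshot
np.set_printoptions(precision=4,suppress=True)
T=load("top");S=load("side")
def cp(u,v,z): return onplane(T,((u+.5)/4-.5+200,(v+.5)/4-.5+110),z)
lid=np.array([cp(*p,.094) for p in((168,211),(385,154),(412,240),(196,297))])
print(lid.mean(0),[np.linalg.norm(lid[i]-lid[i-1]) for i in range(4)])
y=lid[0]-lid[1]+lid[3]-lid[2];print("yaw",np.degrees(np.arctan2(-y[0],y[1])))
hsv=cv2.cvtColor(T["image"],cv2.COLOR_BGR2HSV)
def blob(lo,hi,roi):
    u0,v0,u1,v1=roi;m=cv2.inRange(hsv[v0:v1,u0:u1],np.array(lo),np.array(hi));M=cv2.moments(m,True);return np.array([M["m10"]/M["m00"]+u0,M["m01"]/M["m00"]+v0]),M["m00"]
p,A=blob((0,90,100),(10,255,255),(215,215,240,235));g,B=blob((45,80,80),(90,255,255),(300,140,330,170));o,C=blob((8,90,120),(25,255,255),(250,150,295,180))
print(p,A,g,B,o,C)
pt=onplane(T,p,.088);print("post",pt,w2d(pt),"strap",onplane(T,o,.099),w2d(onplane(T,o,.099)))
gs=cen(blobs(S,"green",(200,170,400,300))[0]);print("btn",onplane(T,g,.076),tri([T,S],[g,gs]))
v=w2d(pt)-[-.0405,.094];print("r",np.hypot(*v),"th",np.arctan2(-v[0],-v[1])-.063)
print(row([*d2w(-.085,.185),.164],DY), [(t,push(t)) for t in(2.3,2.16,1.57,1,.5,0)])
E
```

```text
[0.6215 0.1303 0.094 ] [np.float64(0.0598041896840038), np.float64(0.1467649987225465), np.float64(0.06002656400282162), np.float64(0.14515330333131293)]
yaw 17.015438007566974
[226.5 224.5] 12.0 [315.9265 152.3309] 136.0 [272.0996 165.8052] 231.0
post [0.4656 0.2426 0.088 ] [-0.1194  0.1511] strap [0.6206 0.1307 0.099 ] [-0.0033 -0.0009]
btn [0.6668 0.0152 0.076 ] [0.6666 0.0153 0.0775]
r 0.09735121120448667 th 2.1341497386945987
([0.3585, -0.6191, 0.0001, 0.0003], np.float64(16.86)) [(2.3, array([-0.093 ,  0.1791])), (2.16, array([-0.1042,  0.1697])), (1.57, array([-0.1355,  0.1189])), (1, array([-0.1353,  0.0657])), (0.5, array([-0.107 ,  0.0256])), (0, array([-0.063, -0.001]))]
```

```bash
sed -i 's/^D0=.*/D0=np.array([.6211,.1304]);DY=np.radians(16.9)/' mv.py; python3 -c "
from mv import *
print(row([*d2w(-.085,.195),.164],DY)); print(row([*d2w(-.085,.195),.066],DY))"
```

```text
([0.3477, -0.6476, 0.0001, -0.0002], np.float64(16.86))
([0.3471, -0.6476, 0.3267, -0.0002], np.float64(16.86))
```

Call:
carry_out(
  motion=[
    [0.1,-0.2,0,0],
    [0.2,-0.4,0,0],
    [0.34,-0.6,0,0],
    [0.348,-0.648,0,0],
    [0.348,-0.648,0,0],
    [0.348,-0.648,0.1,0],
    [0.348,-0.648,0.2,0],
    [0.348,-0.648,0.28,0],
    [0.348,-0.648,0.327,0],
    [0.348,-0.648,0.327,0],
  ],
  grip=0,
  newtons=5,
)

```text
clock: 12.02
eef_pos: [0.4821, 0.2913, 0.0645]
eef_rot: [3.107, 0.459, -0.003]
force: [-0.1, 0.6, -0.2]
grip_width: 0.0006
gripper_force: 0.0
```

```bash
python3 - <<'E'
from mv import *
s=get_state();print(s['clock'],w2d(s['eef_pos']),s['grip_width'])
for t in(2.2,2.05,1.9,1.75,1.6,1.45,1.3,1.15,1.0,.85,.7,.55,.4,.25,.1,0,-.05): print(t,np.round(row([*d2w(*push(t)),.066],DY,s)[0],3))
E
```

```text
12.025 [-0.0862601  0.1943247] 0.0006387604393720964
2.2 [-0.05   0.073 -0.005 -0.   ]
2.05 [-0.086  0.11  -0.005 -0.   ]
1.9 [-0.117  0.151 -0.005 -0.   ]
1.75 [-0.142  0.196 -0.005 -0.   ]
1.6 [-0.161  0.242 -0.005 -0.   ]
1.45 [-0.172  0.29  -0.005 -0.   ]
1.3 [-0.177  0.338 -0.004 -0.   ]
1.15 [-0.173  0.384 -0.004 -0.   ]
1.0 [-0.163  0.429 -0.004 -0.   ]
0.85 [-0.145  0.471 -0.004 -0.   ]
0.7 [-0.116  0.51  -0.004 -0.   ]
0.55 [-0.081  0.55  -0.004 -0.   ]
0.4 [-0.042  0.586 -0.005 -0.   ]
0.25 [ 0.001  0.616 -0.005 -0.   ]
0.1 [ 0.047  0.639 -0.005 -0.   ]
0 [ 0.078  0.651 -0.005 -0.   ]
-0.05 [ 0.094  0.656 -0.005 -0.   ]
```

Call:
carry_out(
  motion=[
    [-0.05,0.073,-0.005,0],
    [-0.086,0.11,-0.005,0],
    [-0.117,0.151,-0.005,0],
    [-0.142,0.196,-0.005,0],
    [-0.161,0.242,-0.005,0],
    [-0.172,0.29,-0.005,0],
    [-0.177,0.338,-0.005,0],
    [-0.173,0.384,-0.005,0],
    [-0.163,0.429,-0.005,0],
    [-0.163,0.429,-0.005,0],
  ],
)

```text
clock: 13.28
eef_pos: [0.4738, 0.1536, 0.0669]
eef_rot: [3.108, 0.457, 0.001]
force: [-0.2, 0.5, -0.0]
grip_width: 0.0007
gripper_force: 0.0
```

```bash
python3 - <<'E'
from mv import *
from plant import snapshot
import cv2
s=get_state();print(s['clock'],w2d(s['eef_pos']),s['grip_width'],s['force'])
for t in(1,.85,.7,.55,.4,.25,.1,0,-.05): print(t,np.round(row([*d2w(*push(t)),.066],DY,s)[0],3))
d=snapshot("top");e=snapshot("side")
a=cv2.resize(d["image"][100:250,200:350],(400,400),interpolation=cv2.INTER_CUBIC);b=cv2.resize(e["image"][150:270,230:380],(400,320))
b=cv2.copyMakeBorder(b,0,80,0,0,cv2.BORDER_CONSTANT)
cv2.imwrite("pics/p5.png",np.hstack([a,b]))
E
```

```text
13.275 [-0.13421737  0.06501413] 0.0006803795761725981 [-0.23424977  0.5434294  -0.03772027]
1 [-0.004 -0.002  0.003 -0.001]
0.85 [ 0.014  0.039  0.003 -0.001]
0.7 [ 0.043  0.078  0.003 -0.001]
0.55 [ 0.078  0.119  0.003 -0.001]
0.4 [ 0.118  0.154  0.003 -0.001]
0.25 [ 0.161  0.184  0.003 -0.001]
0.1 [ 0.207  0.207  0.003 -0.001]
0 [ 0.238  0.219  0.003 -0.001]
-0.05 [ 0.254  0.224  0.003 -0.001]
```

View pics/p5.png

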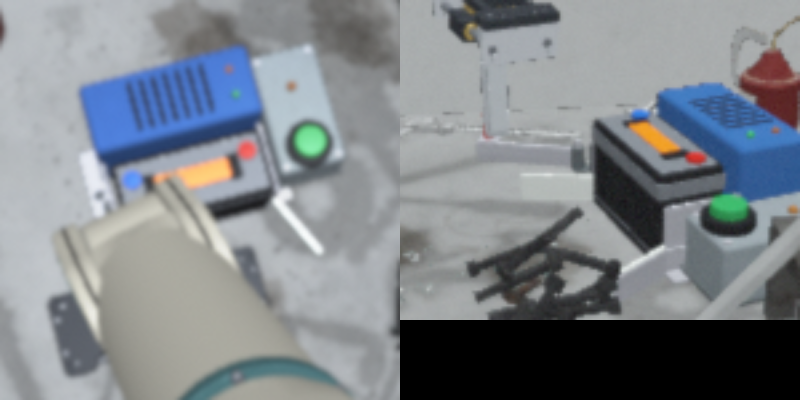

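The side crop shows a red sliver at (487,135), left of the fingertip at (495,135): the post may have slipped past. I'll check it numerically.

```bash
python3 - <<'E'
from h import *
from mv import *
from plant import snapshot
S=snapshot("side");T=snapshot("top");s=get_state()
np.set_printoptions(precision=1,suppress=True)
f=lambda D,u:proj(D,u)
for t in np.arange(.7,2.3,.15):
    p=np.array([*d2w(*kpost(t)),.09]);q=p.copy();q[2]=.06
    e=np.array([-.0405,.094])+.108*np.array([-np.sin(t),-np.cos(t)])
    print(round(t,2),"post top/foot side",f(S,p),f(S,q),"barend",f(S,[*d2w(*e),.045]))
print("tip",f(S,s["eef_pos"]),"hinge",f(S,[*d2w(-.0405,.094),.045]))
h=cv2.cvtColor(S["image"],cv2.COLOR_BGR2HSV)[170:230,230:300]
ys,xs=np.where(((h[...,0]<8)|(h[...,0]>172))&(h[...,1]>60)&(h[...,2]>80));print(np.c_[xs+230,ys+170])
c=S["image"][165:225,225:305];cv2.imwrite("pics/p6.png",cv2.resize(c,(800,600),interpolation=cv2.INTER_CUBIC))
E
```

```text
0.7 post top/foot side [281.2 206.7] [281.5 217.7] barend [282.2 225.5]
0.85 post top/foot side [276.1 205.7] [276.5 216.6] barend [276.2 224.5]
1.0 post top/foot side [271.6 204.5] [272.  215.3] barend [270.9 223.1]
1.15 post top/foot side [267.7 203. ] [268.2 213.8] barend [266.3 221.4]
1.3 post top/foot side [264.5 201.3] [265.1 212. ] barend [262.4 219.4]
1.45 post top/foot side [262.2 199.5] [262.7 210.1] barend [259.4 217.2]
1.6 post top/foot side [260.6 197.6] [261.2 208.1] barend [257.4 214.9]
1.75 post top/foot side [259.9 195.6] [260.5 206. ] barend [256.2 212.4]
1.9 post top/foot side [260.  193.6] [260.6 203.9] barend [256. 210.]
2.05 post top/foot side [260.9 191.7] [261.4 201.9] barend [256.7 207.6]
2.2 post top/foot side [262.5 189.8] [263.  199.9] barend [258.2 205.3]
tip [265.4 210.7] hinge [295.7 208.7]
[[262 201]]
```

View pics/p6.png

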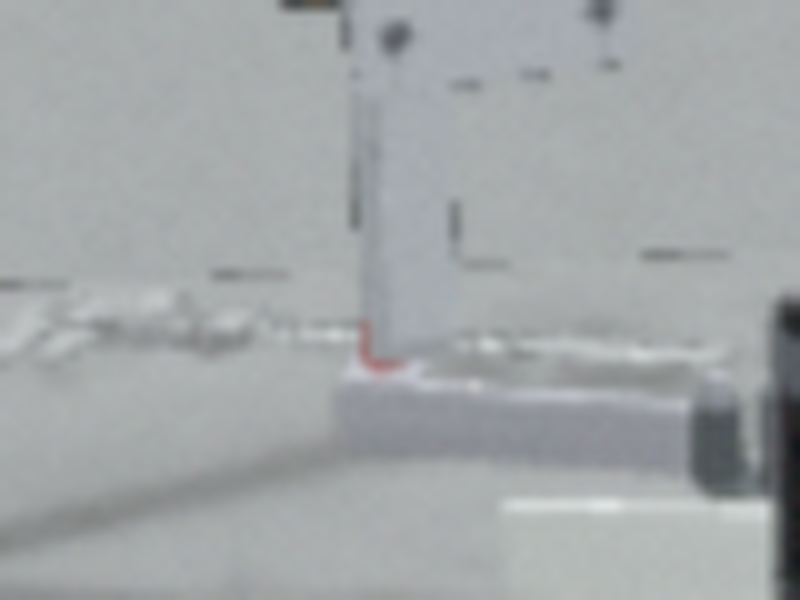

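The bar has not moved (bar end at crop (340,410), so θ≈2.15). The finger slipped off round the post. I'll push again with a flat finger face kept square to the bar, turning the tool along the way.

```bash
python3 - <<'E'
from mv import *
from plant import snapshot
s=get_state();print(s['clock'],np.round(s['q'],2))
import cv2
d=snapshot("top");h=cv2.cvtColor(d["image"],cv2.COLOR_BGR2HSV)[205:240,210:245]
ys,xs=np.where(((h[...,0]<9)|(h[...,0]>172))&(h[...,1]>80));print(len(xs),xs.mean()+210 if len(xs) else 0,ys.mean()+205 if len(xs) else 0)
E
```

```text
13.475 [-0.29  0.58 -0.12  2.04  0.13  0.53 -1.78]
0 0 0
```

```bash
cat >> mv.py <<'E'
def push2(th,g=.0165): return kpost(th)+g*np.array([-np.cos(th),np.sin(th)])
def prow(th,z=.062,g=.0165,s=None): return np.round(row([*d2w(*push2(th,g)),z],DY+np.pi-th,s)[0],3)
E
python3 -c "
from mv import *
s=get_state()
print(prow(2.3,.164,.03,s),prow(2.3,.062,.03,s),w2d(s['eef_pos']),push2(2.3,.03))"
```

```text
[ 0.158 -0.39  -0.324 -0.268] [ 0.158 -0.39   0.016 -0.268] [-0.13481195  0.0672735 ] [-0.08735606  0.18414161]
```

Call:
carry_out(
  motion=[
    [0,0,-0.16,0],
    [0,0,-0.324,0],
    [0,-0.1,-0.324,-0.05],
    [0.08,-0.2,-0.324,-0.1],
    [0.158,-0.3,-0.324,-0.15],
    [0.158,-0.39,-0.324,-0.2],
    [0.158,-0.39,-0.324,-0.268],
    [0.158,-0.39,-0.324,-0.268],
    [0.158,-0.39,-0.324,-0.268],
    [0.158,-0.39,-0.324,-0.268],
  ],
)

```text
clock: 14.78
eef_pos: [0.4844, 0.2802, 0.1642]
eef_rot: [2.65, 1.687, 0.0]
force: [-0.2, 0.2, -1.1]
grip_width: 0.0003
gripper_force: 0.0
```

```bash
python3 - <<'E'
from mv import *
from h import *
from plant import snapshot
s=get_state();print(s['clock'],w2d(s['eef_pos']),prow(2.3,.062,.03,s))
d=snapshot("side");h=cv2.cvtColor(d["image"],cv2.COLOR_BGR2HSV)[180:225,245:280]
ys,xs=np.where(((h[...,0]<9)|(h[...,0]>172))&(h[...,1]>80));print(len(xs),xs.mean()+245,ys.mean()+180,ys.min()+180)
for t in(2.,2.1,2.2,2.3): print(t,proj(d,[*d2w(*kpost(t)),.075]))
E
```

```text
14.775 [-0.08728641  0.18306067] [ 0.003 -0.003  0.34  -0.001]
49 262.7959183673469 195.6530612244898 190
2.0 [260.79621852 197.46872328]
2.1 [261.62504233 196.16866154]
2.2 [262.77052021 194.91148121]
2.3 [264.21485597 193.70772012]
```

Call:
carry_out(
  motion=[
    [0,0,0.1,0],
    [0,0,0.2,0],
    [0,0,0.28,0],
    [0,0,0.335,0],
    [0,0,0.34,0],
    [0,0,0.34,0],
  ],
)

```text
clock: 15.58
eef_pos: [0.4847, 0.281, 0.0627]
eef_rot: [-2.648, -1.69, -0.002]
force: [-0.6, 0.4, 0.3]
grip_width: 0.0003
gripper_force: 0.0
```

```bash
python3 - <<'E'
from mv import *
s=get_state();print(s['clock'],w2d(s['eef_pos']),s['eef_pos'][2])
for t in(2.3,2.2,2.1,2.,1.9,1.8,1.7,1.6,1.5): print(t,prow(t,s=s))
E
```

```text
15.575 [-0.08674689  0.18372339] 0.06268494529229714
2.3 [-0.045 -0.002  0.002 -0.   ]
2.2 [-0.077 -0.008  0.002 -0.032]
2.1 [-0.11  -0.011  0.002 -0.064]
2.0 [-0.142 -0.01   0.002 -0.096]
1.9 [-0.175 -0.007  0.002 -0.128]
1.8 [-0.206  0.     0.002 -0.159]
1.7 [-0.237  0.011  0.002 -0.191]
1.6 [-0.267  0.024  0.002 -0.223]
1.5 [-0.295  0.04   0.002 -0.255]
```

Call:
carry_out(
  motion=[
    [-0.045,-0.002,0,0],
    [-0.077,-0.008,0,-0.032],
    [-0.11,-0.011,0,-0.064],
    [-0.142,-0.01,0,-0.096],
    [-0.175,-0.007,0,-0.128],
    [-0.206,0,0,-0.159],
    [-0.206,0,0,-0.159],
  ],
)

```text
clock: 16.45
eef_pos: [0.4581, 0.2229, 0.0626]
eef_rot: [2.151, 2.289, -0.0]
force: [0.3, 0.1, -0.2]
grip_width: 0.0003
gripper_force: 0.0
```

```bash
python3 - <<'E'
from mv import *
from h import *
from plant import snapshot
s=get_state();print(s['clock'],w2d(s['eef_pos']),s['eef_pos'][2],s['force'])
for t in(1.8,1.7,1.6,1.5,1.4,1.3,1.2,1.1,1.0,.9): print(t,prow(t,s=s))
d=snapshot("side");h=cv2.cvtColor(d["image"],cv2.COLOR_BGR2HSV)[180:225,245:280]
ys,xs=np.where(((h[...,0]<9)|(h[...,0]>172))&(h[...,1]>80));print(len(xs),xs.mean()+245,ys.mean()+180,ys.min()+180)
for t in(1.7,1.8,1.9,2.,2.2): print(t,proj(d,[*d2w(*kpost(t)),.075]))
E
```

```text
16.45 [-0.12904854  0.13584486] 0.06262190436713742 [ 0.30498739  0.14717763 -0.18322244]
1.8 [ 0.006  0.002  0.002 -0.001]
1.7 [-0.026 -0.003  0.002 -0.033]
1.6 [-0.058 -0.006  0.002 -0.065]
1.5 [-0.091 -0.005  0.002 -0.097]
1.4 [-0.123 -0.001  0.002 -0.128]
1.3 [-0.155  0.006  0.002 -0.16 ]
1.2 [-0.186  0.016  0.002 -0.192]
1.1 [-0.215  0.029  0.002 -0.224]
1.0 [-0.244  0.046  0.002 -0.256]
0.9 [-0.27   0.064  0.002 -0.288]
37 263.02702702702703 196.97297297297297 191
1.7 [260.35371818 201.50715646]
1.8 [260.14882354 200.15074193]
1.9 [260.29974671 198.8002021 ]
2.0 [260.79621852 197.46872328]
2.2 [262.77052021 194.91148121]
```

```bash
python3 - <<'E'
from mv import *
from h import *
from plant import snapshot
s=get_state();o=[]
for n,(u0,v0) in(("side",(235,155)),("top",(205,185))):
    d=snapshot(n);im=cv2.resize(d["image"][v0:v0+75,u0:u0+50],(400,600),interpolation=cv2.INTER_CUBIC)
    M=lambda X,c:cv2.circle(im,tuple(int(round(x)) for x in (proj(d,X)-[u0,v0]+.5)*8),5,c,1)
    M(s["eef_pos"],(0,255,0))
    for t in(1.6,1.8,2.,2.2):M([*d2w(*kpost(t)),.056],(255,0,255))
    M([*d2w(-.0405,.094),.056],(255,255,0))
    o.append(im)
cv2.imwrite("pics/p7.png",np.hstack(o))
E
```

```text
(no output)
```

View pics/p7.png

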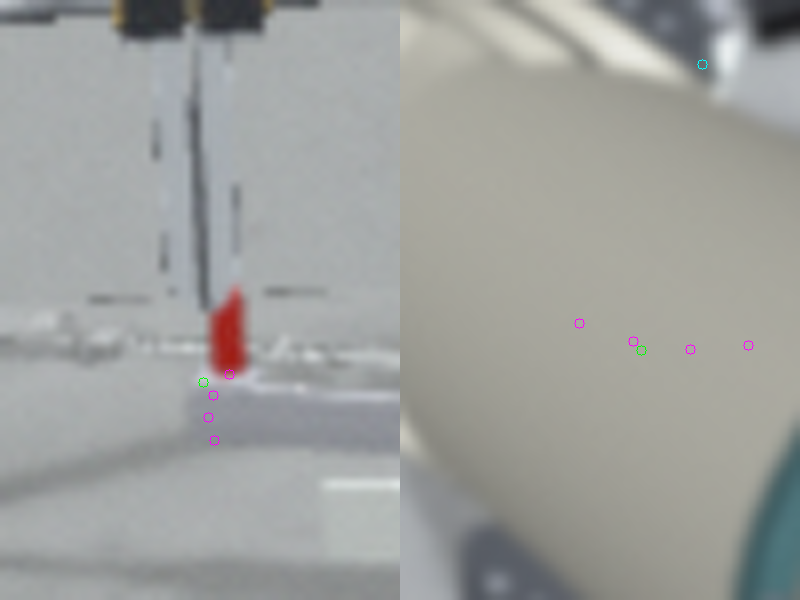

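Side view (left): the fingertips end near (205,305), in front of and about 25 mm above the projected TCP (green circle). They grazed over the post, which still stands at θ≈2.2. So the closed fingers end higher than nominal; I'll redo the pass with a lower command.

```bash
python3 -c "
from mv import *
s=get_state()
print(prow(2.4,.13,.03,s),prow(2.4,.042,.03,s))"
```

```text
[ 0.203  0.124 -0.225  0.19 ] [0.203 0.124 0.069 0.19 ]
```

Call:
carry_out(
  motion=[
    [0,0,-0.225,0],
    [0,0,-0.225,0],
    [0.1,0.06,-0.225,0.05],
    [0.203,0.124,-0.225,0.1],
    [0.203,0.124,-0.225,0.16],
    [0.203,0.124,-0.225,0.19],
    [0.203,0.124,-0.1,0.19],
    [0.203,0.124,0,0.19],
    [0.203,0.124,0.05,0.19],
    [0.203,0.124,0.069,0.19],
  ],
)

```text
clock: 17.85
eef_pos: [0.4909, 0.2877, 0.0405]
eef_rot: [2.727, 1.56, -0.002]
force: [0.0, 0.7, 0.3]
grip_width: 0.0006
gripper_force: 0.0
```

```bash
python3 - <<'E'
from mv import *
s=get_state();print(s['clock'],w2d(s['eef_pos']),s['eef_pos'][2],s['force'])
for t in(2.3,2.2,2.1,2.,1.9,1.8,1.7,1.6,1.5): print(t,prow(t,.042,s=s))
E
```

```text
17.85 [-0.07882295  0.18833042] 0.04053358913802807 [0.00397367 0.68056549 0.25497249]
2.3 [-0.075 -0.005 -0.005 -0.031]
2.2 [-0.108 -0.007 -0.005 -0.063]
2.1 [-0.14  -0.007 -0.005 -0.095]
2.0 [-0.172 -0.003 -0.005 -0.126]
1.9 [-0.204  0.004 -0.005 -0.158]
1.8 [-0.235  0.014 -0.005 -0.19 ]
1.7 [-0.265  0.027 -0.005 -0.222]
1.6 [-0.293  0.043 -0.005 -0.254]
1.5 [-0.32   0.062 -0.005 -0.286]
```

Call:
carry_out(
  motion=[
    [-0.075,-0.005,0,-0.031],
    [-0.108,-0.007,0,-0.063],
    [-0.14,-0.007,0,-0.095],
    [-0.172,-0.003,0,-0.126],
    [-0.204,0.004,0,-0.158],
    [-0.235,0.014,0,-0.19],
    [-0.235,0.014,0,-0.19],
  ],
)

```text
clock: 18.73
eef_pos: [0.46, 0.2246, 0.0421]
eef_rot: [2.15, 2.289, 0.002]
force: [0.5, 0.8, -0.1]
grip_width: 0.0003
gripper_force: 0.0
```

```bash
cat > chk.py <<'E'
from mv import *
from h import *
from plant import snapshot
import sys
ts=eval(sys.argv[1]);z=.042
s=get_state();print(s['clock'],w2d(s['eef_pos']),s['eef_pos'][2],s['force'])
for t in ts: print(t,prow(t,z,s=s))
d=snapshot("side");h=cv2.cvtColor(d["image"],cv2.COLOR_BGR2HSV)[185:225,250:310]
ys,xs=np.where(((h[...,0]<9)|(h[...,0]>172))&(h[...,1]>80));print("red",len(xs),xs.mean()+250,ys.mean()+185,ys.min()+185)
for t in ts[:3]: print(t,proj(d,[*d2w(*kpost(t)),.075]))
E
python3 chk.py "(1.8,1.7,1.6,1.5,1.4,1.3,1.2,1.1,1.0,.9)"
```

```text
18.725 [-0.12676838  0.13691889] 0.04212137007377617 [ 0.4881048   0.80592584 -0.06441037]
1.8 [ 0.001 -0.004  0.    -0.001]
1.7 [-0.031 -0.01   0.    -0.033]
1.6 [-0.063 -0.012  0.    -0.065]
1.5 [-0.096 -0.012  0.    -0.096]
1.4 [-0.128 -0.008  0.    -0.128]
1.3 [-0.16  -0.001  0.    -0.16 ]
1.2 [-0.191  0.009  0.    -0.192]
1.1 [-0.221  0.023  0.    -0.224]
1.0 [-0.249  0.039  0.    -0.256]
0.9 [-0.275  0.058  0.    -0.287]
red 52 260.84615384615387 200.73076923076923 195
1.8 [260.14882354 200.15074193]
1.7 [260.35371818 201.50715646]
1.6 [260.9213352  202.85552141]
```

The post now follows (θ≈1.8). I'll continue.

Call:
carry_out(
  motion=[
    [-0.031,-0.009,0,-0.033],
    [-0.063,-0.012,0,-0.065],
    [-0.096,-0.012,0,-0.096],
    [-0.128,-0.008,0,-0.128],
    [-0.16,-0.001,0,-0.16],
    [-0.191,0.009,0,-0.192],
    [-0.221,0.023,0,-0.224],
    [-0.249,0.039,0,-0.256],
    [-0.275,0.058,0,-0.287],
    [-0.275,0.058,0,-0.287],
  ],
)

```text
clock: 20.02
eef_pos: [0.4826, 0.1437, 0.0415]
eef_rot: [0.94, 2.997, 0.001]
force: [0.5, 0.2, 1.0]
grip_width: 0.0001
gripper_force: 0.0
```

```bash
python3 chk.py "(.9,.8,.7,.6,.5,.4,.3,.2,.1,0,-.05)"
```

```text
20.025 [-0.1286194   0.05294028] 0.04149521443619001 [0.49720936 0.20415863 0.96166925]
0.9 [-0.    -0.002 -0.002 -0.001]
0.8 [-0.032 -0.007 -0.002 -0.033]
0.7 [-0.065 -0.01  -0.002 -0.064]
0.6 [-0.097 -0.009 -0.002 -0.096]
0.5 [-0.13  -0.005 -0.002 -0.128]
0.4 [-0.161  0.002 -0.002 -0.16 ]
0.3 [-0.192  0.012 -0.002 -0.192]
0.2 [-0.222  0.025 -0.002 -0.224]
0.1 [-0.25   0.041 -0.002 -0.256]
0 [-0.277  0.06  -0.002 -0.287]
-0.05 [-0.289  0.071 -0.002 -0.303]
red 63 276.06349206349205 211.0 205
0.9 [274.74165856 210.81836959]
0.8 [277.93326665 211.56992187]
0.7 [281.34423    212.18660477]
```

Call:
carry_out(
  motion=[
    [-0.032,-0.007,0,-0.033],
    [-0.065,-0.01,0,-0.064],
    [-0.097,-0.009,0,-0.096],
    [-0.13,-0.005,0,-0.128],
    [-0.161,0.002,0,-0.16],
    [-0.192,0.012,0,-0.192],
    [-0.222,0.025,0,-0.224],
    [-0.25,0.041,0,-0.256],
    [-0.265,0.05,0,-0.272],
    [-0.265,0.05,0,-0.272],
  ],
)

```text
clock: 21.32
eef_pos: [0.5557, 0.1113, 0.0412]
eef_rot: [0.389, -3.117, -0.0]
force: [0.4, -0.1, 1.0]
grip_width: 0.0006
gripper_force: 0.0
```

```bash
sed -i 's/250:310/250:318/' chk.py; python3 chk.py "(.1,.05,0,-.05,-.1,-.15)"
```

```text
21.325 [-0.06810788  0.00073028] 0.041246227608258655 [ 0.382409  -0.1277115  0.9891948]
0.1 [ 0.014  0.003 -0.002  0.017]
0.05 [-0.001 -0.002 -0.002  0.001]
0 [-0.017 -0.005 -0.002 -0.015]
-0.05 [-0.033 -0.008 -0.002 -0.031]
-0.1 [-0.05  -0.009 -0.002 -0.047]
-0.15 [-0.066 -0.01  -0.002 -0.063]
red 60 306.9666666666667 213.0 206
0.1 [303.98363118 212.68041898]
0.05 [305.84540948 212.46603322]
0 [307.67538528 212.21407738]
```

Now small steps until the stop pushes back.

Call:
carry_out(
  motion=[
    [-0.008,-0.002,0,-0.008],
    [-0.016,-0.004,0,-0.015],
    [-0.016,-0.004,0,-0.015],
  ],
)

```text
clock: 21.75
eef_pos: [0.561, 0.1109, 0.0414]
eef_rot: [-0.465, 3.107, 0.0]
force: [-0.4, -0.5, -0.5]
grip_width: 0.0005
gripper_force: 0.2
```

Call:
carry_out(
  motion=[
    [-0.004,0,0,0],
    [-0.008,0,0,0],
    [-0.008,0,0,0],
  ],
)

```text
clock: 22.12
eef_pos: [0.5624, 0.111, 0.0413]
eef_rot: [0.465, -3.105, 0.001]
force: [-3.6, -1.2, 3.3]
grip_width: 0.0006
gripper_force: 1.8
```

Call:
carry_out(
  motion=[
    [-0.004,0,0,0],
    [-0.007,0,0,0],
    [-0.007,0,0,0],
  ],
)

```text
clock: 22.5
eef_pos: [0.5624, 0.111, 0.0412]
eef_rot: [0.465, -3.102, 0.003]
force: [-8.4, -3.1, 6.4]
grip_width: 0.0004
gripper_force: 4.2
```

```bash
python3 chk.py "(.05,0,-.05)"
```

```text
22.5 [-0.06177339 -0.00148864] 0.04123321877992277 [-8.37006827 -3.11579767  6.41339597]
0.05 [ 0.02   0.006 -0.002  0.017]
0 [ 0.004  0.002 -0.002  0.001]
-0.05 [-0.012 -0.002 -0.003 -0.015]
red 50 309.26 213.22 206
0.05 [305.84540948 212.46603322]
0 [307.67538528 212.21407738]
-0.05 [309.46789807 211.92547487]
```

The keeper is firm against its stop at θ≈0. I'll retreat and go above the button.

Call:
carry_out(
  motion=[
    [0.05,0,0,0],
    [0.15,0,0,0],
    [0.2,0,0,0],
    [0.2,0,-0.15,0],
    [0.2,0,-0.33,0],
    [0.2,0,-0.42,0],
    [0.2,0,-0.42,0],
  ],
)

```text
clock: 23.42
eef_pos: [0.5102, 0.0954, 0.1695]
eef_rot: [-0.464, 3.101, 0.001]
force: [-0.3, 0.1, -0.8]
grip_width: 0.0004
gripper_force: 0.0
```

```bash
python3 - <<'E'
from mv import *
s=get_state();print(s['clock'],s['eef_pos'],row([.6667,.0153,.165],DY),row([.6667,.0153,.085],DY),np.round(s['q'],2))
E
```

```text
23.425 [0.51024831 0.09539624 0.16952916] ([-0.4205, -0.4078, 0.0179, 0.0006], np.float64(-162.99)) ([-0.4188, -0.4077, 0.2846, 0.0006], np.float64(-162.99)) [ 0.46  0.68 -1.12  1.88  0.71  1.05  0.91]
```

Call:
carry_out(
  motion=[
    [-0.1,-0.1,0,0.05],
    [-0.2,-0.2,0,0.1],
    [-0.3,-0.3,0,0.15],
    [-0.4,-0.38,0,0.2],
    [-0.42,-0.408,0,0.25],
    [-0.42,-0.408,0.05,0.3],
    [-0.42,-0.408,0.1,0.3],
    [-0.42,-0.408,0.15,0.3],
    [-0.42,-0.408,0.15,0.3],
  ],
)

```text
clock: 24.55
eef_pos: [0.6629, 0.0142, 0.1204]
eef_rot: [-0.992, -2.978, 0.002]
force: [-1.3, 0.0, -0.6]
grip_width: 0.0002
gripper_force: 0.0
```

```bash
python3 - <<'E'
from mv import *
from h import *
from plant import snapshot
s=get_state();print(s['clock'],s['eef_pos'],row([.6667,.0153,.095]),np.round(s['q'],2),s['force'])
o=[]
for n,(u0,v0) in(("side",(270,150)),("top",(240,110))):
    d=snapshot(n);im=cv2.resize(d["image"][v0:v0+120,u0:u0+100],(400,480),interpolation=cv2.INTER_CUBIC)
    cv2.circle(im,tuple(int(round(x)) for x in (proj(d,s["eef_pos"])-[u0,v0]+.5)*4),4,(0,0,255),1);o.append(im)
cv2.imwrite("pics/p8.png",np.hstack(o))
E
```

```text
24.55 [0.66289853 0.01421249 0.12036673] ([-0.0082, 0.0107, 0.0845, 0.0], np.float64(143.15)) [ 0.36  0.82 -0.79  1.51  0.64  1.08  0.35] [-1.34188787  0.01097504 -0.57638756]
```

View pics/p8.png

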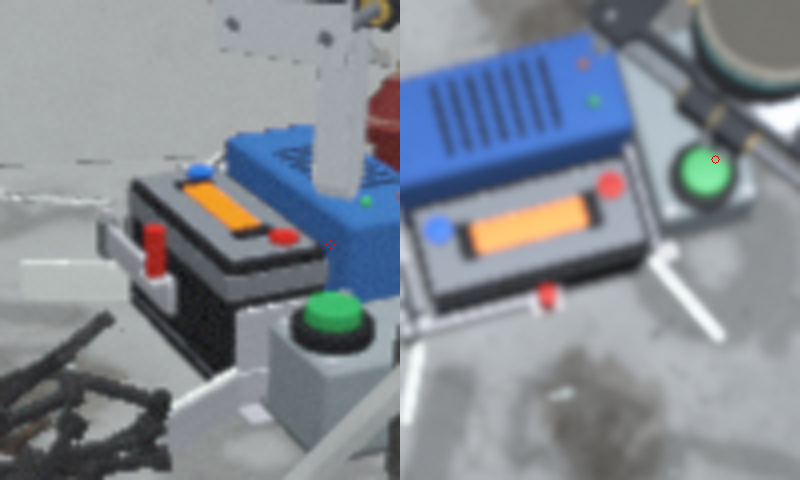

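The keeper lies across the pack front (red post at (153,250) left, (547,297) right). The fingertip is at (338,193) and the button top at (333,310). I'll centre over it and lower.

Call:
carry_out(
  motion=[
    [-0.006,0.008,0.03,0],
    [-0.006,0.008,0.07,0],
    [-0.006,0.008,0.11,0],
    [-0.006,0.008,0.13,0],
    [-0.006,0.008,0.15,0],
    [-0.006,0.008,0.165,0],
    [-0.006,0.008,0.18,0],
    [-0.006,0.008,0.18,0],
  ],
)

```text
clock: 25.65
eef_pos: [0.6669, 0.0152, 0.0681]
eef_rot: [-0.996, -2.979, 0.0]
force: [-0.4, 0.5, 0.1]
grip_width: 0.0003
gripper_force: 0.0
```

Call:
carry_out(
  motion=[
    [0,0,0.01,0],
    [0,0,0.02,0],
    [0,0,0.025,0],
    [0,0,0.025,0],
  ],
)

```text
clock: 26.15
eef_pos: [0.6669, 0.0153, 0.0608]
eef_rot: [-0.996, -2.979, 0.0]
force: [0.5, 0.6, 1.4]
grip_width: 0.0004
gripper_force: 0.0
```

Call:
carry_out(
  motion=[
    [0,0,0.007,0],
    [0,0,0.014,0],
    [0,0,0.014,0],
  ],
)

```text
clock: 26.52
eef_pos: [0.6669, 0.0153, 0.0565]
eef_rot: [-0.996, -2.979, 0.0]
force: [0.1, -0.1, -0.5]
grip_width: 0.0003
gripper_force: 0.0
```

Call:
carry_out(
  motion=[
    [0,0,0.007,0],
    [0,0,0.014,0],
    [0,0,0.014,0],
  ],
)

```text
clock: 26.9
eef_pos: [0.6672, 0.0154, 0.0527]
eef_rot: [0.996, 2.979, 0.0]
force: [-0.6, -0.3, 2.9]
grip_width: 0.0007
gripper_force: 1.2
```

Call:
carry_out(
  motion=[
    [0,0,0.006,0],
    [0,0,0.012,0],
    [0,0,0.012,0],
  ],
)

```text
clock: 27.28
eef_pos: [0.6672, 0.0154, 0.0491]
eef_rot: [0.996, 2.979, 0.0]
force: [-1.5, 0.9, 4.7]
grip_width: 0.0002
gripper_force: 2.3
```

Call:
carry_out(
  motion=[
    [0,0,0.005,0],
    [0,0,0.008,0],
    [0,0,0.008,0],
  ],
)

```text
clock: 27.65
eef_pos: [0.6673, 0.0153, 0.0484]
eef_rot: [0.996, 2.978, -0.001]
force: [-3.7, -1.1, 14.3]
grip_width: 0.0006
gripper_force: 7.3
```

Bottomed: 14 N with no further travel. I'll release and retreat clear.

Call:
carry_out(
  motion=[
    [0,0,-0.02,0],
    [0,0,-0.06,0],
    [0,0,-0.15,0],
    [0,0,-0.3,0],
    [0,0,-0.4,0],
    [0,0,-0.4,0],
  ],
)

```text
clock: 28.4
eef_pos: [0.6685, 0.0159, 0.169]
eef_rot: [0.995, 2.976, 0.003]
force: [0.3, -0.5, -0.6]
grip_width: 0.0008
gripper_force: 0.0
```

```bash
python3 - <<'E'
from mv import *
from h import *
from plant import snapshot
s=get_state();print(s['clock'],s['eef_pos'],s['force'])
S=snapshot("side");h=cv2.cvtColor(S["image"],cv2.COLOR_BGR2HSV)[185:225,250:318]
ys,xs=np.where(((h[...,0]<9)|(h[...,0]>172))&(h[...,1]>80));print("red",xs.mean()+250,ys.mean()+185,len(xs))
print("green",cen(blobs(S,"green",(200,170,400,300))[0]),"orange",cen(blobs(S,"orange",(250,170,400,300))[0]),[proj(S,[*d2w(*kpost(t)),.075]) for t in(0,.1)])
T=snapshot("top");h=cv2.cvtColor(T["image"],cv2.COLOR_BGR2HSV);m=cv2.inRange(h[150:180,250:295],np.array((8,90,120)),np.array((25,255,255)));M=cv2.moments(m,True);print(M["m10"]/M["m00"]+250,M["m01"]/M["m00"]+150,"before 272.1 165.8")
E
```

```text
28.4 [0.66845747 0.01587784 0.16898464] [ 0.29054667 -0.47457423 -0.6342768 ]
red 308.2716049382716 211.97530864197532 81
green [352.80354267 227.64573269] orange [324.9382716  201.16049383] [array([307.67538528, 212.21407738]), array([303.98363118, 212.68041898])]
272.0995670995671 165.80519480519482 before 272.1 165.8
```

The pack has not moved, the keeper is shut (θ≈0), the button is back up at its original pixel, and the hand is clear.

```bash
python3 -c "
from plant import finish_job
print(finish_job())"
```

```text
the job is handed in; nothing more can be done
None
```

I slid the pack flat into the bay until it stopped at the buffers, shut the keeper against its stop, pressed the green button fully down and let it spring back, and handed the job in at about 28 s with the hand clear; the keeper took three passes because the closed fingers end about 25 mm higher than the reported tool point, so the first two missed the post.

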